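# Clamp the terracotta block in the carving jig

## Robot

A 7-joint arm with a two-finger parallel gripper is mounted at the origin on the work surface. World frame = base frame: x ahead of the robot, y to its left, z up, the work surface at z = 0. Lengths are in mm, angles in rad, forces in N, time in s.
With the tool pointing down it reaches from about 425 to 1025 mm from the base axis. Payload 9.4 kg.
Tool frame: the origin (TCP) lies between the finger pads; the fingertips stand manip.nose_length ahead of it and the grasp point (between the pads) lies 3 mm ahead of it (manip.nose_length is the distance from the TCP to the fingertips, in mm); z points along the fingers, y is the line along which they close (so a half turn about z gives the same grasp; the last joint's range is limited). The gripper opens to 93 mm and grips with 3 to 60 N. Pads are 15 mm wide; open, the fingers measure 128 mm over their backs; the gripper's body (75 mm by 188 mm) begins 65 mm behind the grasp point.
Start: joints at [-1.372, 0.599, -0.003, 1.599, 0.002, 0.943, -0.08], TCP at [197.433, 697.599, 240.618] pointing down, gripper open.
Joint ranges: [-2.57, 2.57], [-0.35, 1.97], [-1.29, 1.29], [0.11, 2.56], [-1.05, 4.19], [0.11, 1.86], [-2.63, 2.63]. Speed limits (rad/s): [2.22, 2.22, 3.01, 3.01, 3.14, 3.14, 3.14].

## Interface

Orientations are given as a unit quaternion [w, x, y, z].
In Python, from station import manip gives the robot as it stands.
- The arm moves only by the tool play_rows, never from a script. Its argument "increments" is one flat list of numbers, 7 for each row, row after row: the turn, a rotation vector about the tool's x, y, z in units of 1.5 rad (1.0 is 1.5 rad), then the shift along the tool's x, y, z in units of 300 mm (1.0 is 300 mm), then the opening, from -1 (shut) to 1 (fully open), so that 0 is half open. A call has exactly 8 rows; each row is the pose to reach, as a shift and turn from the pose commanded when the call began, along the tool's axes at that moment; what a row does not reach only later rows make up. A row lasts 1/10 s, in which the tool goes at most 50 mm and 8.59 degrees, less where a joint would pass 70% of its speed; a pose out of reach is approached as far as the arm can. A call with a number of a shift or a turn outside -1 to 1 is refused whole. A call with a gripper value outside its range is refused whole. The fingers move at their own pace and stop on an object; "grip_force" is the grip in N (left out, the last holds). Time passes only in rows, so rows that repeat a pose let the fingers close, or fill a call up. It gives the time, the measured TCP pose, the force, the opening and the grip force at its end, in the units of the state.
- manip.read_state(): the state, without advancing time (a new reading comes with each control period).
- manip.snapshot(name): name is "scene" or "top"; returns a dict with "image" (384x512x3 uint8, blue, green, red), "fx", "fy", "cx", "cy" (pixels), "R" (3x3) and "t" (3): a world point X has camera coordinates R X + t. Camera axes: x right, y down, z forward; pixel columns grow to the right and rows downward; lengths in mm; the calibration is good to about 2 mm. A picture is of the moment at which its call begins. There is no depth.
- manip.job_done(): hands the job in; it is judged then, once.
The state is a dict: "clock": time; "joint_pos": joint angles; "joint_vel": joint speeds; "effort": joint torques, N m; "ee_pos": TCP position; "tool_rot": TCP orientation; "wrist_force": force on the tool from outside, world axes, zero at the start; "moment": the same for the moment, N m; "finger_gap": opening from 0.0 (shut) to 1.0 (fully open); "gripper_force": force on a finger pad.
Only numpy, scipy, OpenCV 4.12 (cv2) and the standard library are available. Lean on these libraries where they do the work, as an engineer would, in place of code of your own. Each camera call takes 0.05 s, during which the arm holds its last target. There are 200 camera calls.

## Task

Lay the terracotta block flat in the nest of the hold-down jig, between its four corner brackets, while the clamp is open. Then push the clamp's red handle all the way down, over centre, so that it stays down by itself with the rubber pad holding the block, and let go. Leave the blue block and the other things on the table where they are.

Things in the scene. Friction and masses are not known exactly. Their poses are not given: they have to be found in the camera images.
- block_center (a point): Centre of the loose terracotta (orange-brown) block, 80 x 50 x 40 mm (x, y, z), about 0.2 to 0.4 kg. It lies flat on the table, z up; x runs along its 80 mm length. Grip it across its 50 mm width (y). Either end may point towards the clamp.
- nest_center (a point): Middle of the nest's floor, on the jig's fixed plywood base (270 x 115 mm, 15 mm thick). x points level from nest to clamp, z up. Four dark steel corner brackets, 7 mm high, stand 87 mm (x) by 57 mm (y) apart inside; the block fits lengthwise along x. The middle 63 mm of the long sides is open. With the clamp open, only the brackets stand within 70 mm of this point; it is 230 mm high.
- handle_grip (a point): Point on the upper face of the handle's red grip (95 mm long, 24 wide, 18 thick; the point is 35 mm from its outer end). x runs outwards along the handle, z square to its upper face. In the nest's x and height over the table it moves, mm: open (215, 181), (234, 171), (243, 156), (244, 135), (242, 118), dead centre (239, 93), stop (239, 78), the handle then sloping 0.33 rad down.
- clamp_handle (a joint): Turn of the handle against the clamp arm, rad: 0 = open, as it starts (handle 0.88 above level, arm near upright), growing as the handle is pushed down. The arm swings with it and meets the block at about 2.2; dead centre is near 2.5, past it the handle goes onto its stop (2.63 with the block in) and stays; let go before, it springs back up a little. Pushing takes 1 to 3 N, up to 7 N near dead centre.
- clamp_pad: Black rubber pad, 22 mm across and 18 mm high, spring-mounted (3 N per mm) on the end of the clamp arm; origin at the middle of its pressing face, z from that face into the arm. Closed, it presses on the middle of the block's top with about 9 N.
- spare_center (a point): Centre of the blue block, same size as the terracotta one, not to be moved.
- cup: White cup, 76 mm across, 85 mm high, origin under its centre; bystander.
- bowl: Blue bowl, 130 mm across, 55 mm high, origin under its centre; bystander.
- jar: Amber glaze jar, 68 mm across, 90 mm high, origin under its centre; bystander.
- ring: Plaster ring, 100 mm across, 35 mm high, origin under its centre; bystander.
- brush: Brush lying on the table, handle along its -x; bystander.
There are look-alikes about, which are no part of the job. What is meant by the part that bears block_center is not purple or yellow, and is the larger of those in its own colour.

How it is judged (in metres and radians):
On the way:
1. the terracotta block lies flat in the nest, released, with the clamp still open (x of block_center in the frame of nest_center between -0.008 and 0.008 m and y of block_center in the frame of nest_center between -0.008 and 0.008 m and z of block_center in the frame of nest_center between 0.016 and 0.024 m and angle between the x axis of block_center and the x axis of nest_center, either way round below 0.15 rad and angle between the z axis of block_center and the z axis of nest_center, either way round below 0.06 rad and value of joint clamp_handle below 0.5 rad and contact force between block and the fingers below 0.3 N), for 0.2 s.
At the end, for the whole second after the job is handed in: The terracotta block lies flat in the nest (centre within 8 mm of the nest's middle along and across, turned less than 0.15 rad), the handle stays down past centre (joint above 2.56) and the pad presses on the block with more than 5 N (x of block_center in the frame of nest_center between -0.008 and 0.008 m and y of block_center in the frame of nest_center between -0.008 and 0.008 m and z of block_center in the frame of nest_center between 0.016 and 0.024 m and angle between the x axis of block_center and the x axis of nest_center, either way round below 0.15 rad and angle between the z axis of block_center and the z axis of nest_center, either way round below 0.06 rad and value of joint clamp_handle above 2.56 rad and contact force between clamp_pad and block above 5 N and velocity of joint clamp_handle below 0.05 rad/s and linear speed of block below 0.01 m/s); the robot touches nothing.
It fails at once if the blue block or a bystander is moved more than 30 mm (distance of any of spare_center, cup, bowl, jar, ring, brush from where it was at the start of the episode above 0.03 m).
It also fails if it takes over 58 s, if anything falls off the work surface, if the arm or the gripper's body presses on something with over 40 N, if the wrist force passes 120 N, or if a joint passes its speed limit or range.

## Working session

There is one attempt and no reset: what is moved stays moved. The work goes in short steps, Python scripts to look and compute and a tool call to move; the robot and the scene stay as the last step left them, time stands still between calls to the robot, and variables do not carry over. Pictures are saved under pics/ and viewed, at most 10 in all, crops included, and the job is handed in when it is done.

Besides the shell and the picture viewer there is one more tool, called after "Request:" as a command line: name --argument value ..., lists and objects as JSON in quotes. play_rows: Moves the arm, as the interface text tells. Its arguments: {"type":"object","properties":{"increments":{"type":"array"},"grip_force":{"type":"number"}},"required":["increments"]}

```bash
ls; mkdir -p pics; python3 - <<'E'
from station import manip
import cv2, numpy as np, pickle
s=manip.read_state(); print({k:np.round(v,3).tolist() for k,v in s.items()}); print(manip.nose_length)
for n in("scene","top"):
    d=manip.snapshot(n); cv2.imwrite(f"pics/{n}0.png",d["image"]); pickle.dump(d,open(f"pics/{n}0.pkl","wb"))
    print(n,d["fx"],d["cx"],d["cy"],np.round(d["R"],3).tolist(),np.round(d["t"],1), np.round(-np.array(d["R"]).T@d["t"]))
E
```

```text
pics
{'clock': 0.0, 'joint_pos': [-1.372, 0.6, -0.003, 1.6, 0.002, 0.943, -0.08], 'joint_vel': [-0.0, -0.002, -0.0, 0.001, -0.001, 0.001, -0.001], 'effort': [0.0, -76.506, 1.497, -25.236, -0.052, 0.017, 0.0], 'ee_pos': [197.327, 697.166, 239.775], 'tool_rot': [-0.0, 0.137, 0.991, -0.001], 'wrist_force': [-0.281, 0.874, -0.396], 'moment': [-0.05, 0.012, 0.033], 'gripper_force': 0.0, 'finger_gap': 0.997}
22.0
scene 487.4712108226675 253.84579139189069 191.52368747733502 [[-0.41, 0.912, 0.004], [0.727, 0.33, -0.602], [-0.55, -0.244, -0.798]] [ 237.5 -381.4 1865.7] [1402.  364. 1259.]
top 393.02892019253517 264.6448797794102 193.05351645856723 [[0.024, -0.999, 0.029], [-0.994, -0.027, -0.102], [0.102, -0.027, -0.994]] [ -10.8  617.8 1433.3] [ 468.   44. 1488.]
```

View pics/scene0.png

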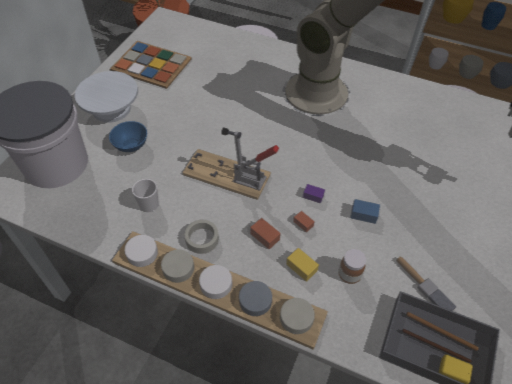

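View pics/top0.png

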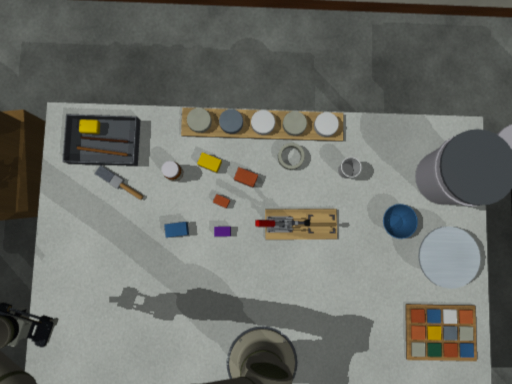

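The scene view shows two terracotta blocks: a large one at (265,233) and a small one at (304,221). The jig is at (227,173) with its red handle at (267,154), and the blue block is at (365,211). In the top view the large block is at (246,177), the small one at (221,200) and the jig at (301,224).

Possible mix-ups in the top view are the small terracotta block (221,200), yellow (209,161), purple (222,231), blue (176,229) and the palette tiles and tray items. I choose the large terracotta block at (246,177) and will check it in a close crop.

```bash
cat > h.py <<'E'
import cv2, numpy as np, pickle
from station import manip
def load(n): return pickle.load(open(f"pics/{n}.pkl","rb"))
def plane(d,uv,z):
    uv=np.atleast_2d(np.float64(uv)); R=np.array(d["R"]); c=-R.T@np.array(d["t"])
    r=np.c_[(uv[:,0]-d["cx"])/d["fx"],(uv[:,1]-d["cy"])/d["fy"],np.ones(len(uv))]@R
    return c+r*((z-c[2])/r[:,2])[:,None]
def proj(d,X):
    p=np.atleast_2d(X)@np.array(d["R"]).T+np.array(d["t"]); return np.c_[p[:,0]/p[:,2]*d["fx"]+d["cx"],p[:,1]/p[:,2]*d["fy"]+d["cy"]]
def blobs(img,lo,hi,amin=20):
    hsv=cv2.cvtColor(img,cv2.COLOR_BGR2HSV); lo=np.array(lo);hi=np.array(hi)
    m=cv2.inRange(hsv,lo,hi)
    n,l,s,c=cv2.connectedComponentsWithStats(m)
    return [(i,s[i],c[i],l==i) for i in range(1,n) if s[i][4]>=amin]
def crop(img,x,y,w,h,k): return cv2.resize(img[y:y+h,x:x+w],None,fx=k,fy=k,interpolation=cv2.INTER_CUBIC)
E
python3 - <<'E'
from h import *
t,s=load("top0"),load("scene0")
a=np.hstack([crop(t["image"],205,155,80,60,5),crop(s["image"],235,195,80,60,5)])
b=np.hstack([crop(t["image"],250,195,100,60,4),crop(s["image"],180,120,100,75,4)[:240]])
cv2.imwrite("pics/c1.png",np.vstack([a,crop(t["image"],250,195,100,55,4)[:,:400] if 0 else b]))
for n,d in(("top",t),("scene",s)):
    for i,st,c,m in blobs(d["image"],(0,120,50),(14,255,255)):
        r=cv2.minAreaRect(np.argwhere(m)[:,::-1].astype(np.float32))
        hsv=cv2.cvtColor(d["image"],cv2.COLOR_BGR2HSV)[m]
        print(n,st[4],np.round(c,1),np.round(plane(d,c,30)[0]),np.round(r[1],1),round(r[2]),np.percentile(hsv[:,2],[10,50,90]))
E
```

```text
top 60 [103.  138.9] [805. 615.  30.] [45.2  1.3] 5 [51. 52. 54.]
top 32 [176.3 174.5] [678. 336.  30.] [ 5.8 15.6] 40 [52.  56.5 70. ]
top 285 [245.7 176.8] [677.  78.  30.] [21.3 13.5] 21 [113.4 134.  138. ]
top 133 [221.2 200.7] [585. 166.  30.] [14.3  8.9] 27 [117.6 136.  138. ]
top 127 [264.3 222.9] [507.   4.  30.] [ 6. 19.] 90 [ 79.  85. 146.]
top 205 [417.8 315.6] [ 183. -566.   30.] [13. 15.] 90 [106. 130. 133.]
top 199 [465.5 316.3] [ 184. -743.   30.] [14. 13.] 90 [117.8 146.  149. ]
top 219 [417.9 332. ] [ 125. -565.   30.] [14. 14.] 90 [113.4 147.  150. ]
top 218 [450.2 349.9] [  64. -683.   30.] [14. 14.] 90 [101.7 129.  131. ]
scene 385 [143.7   9. ] [-162. -864.   30.] [17.7 27.6] 45 [ 78. 112. 119.]
scene 279 [175.8   5. ] [-247. -751.   30.] [32.  12.1] 14 [101. 107. 119.]
scene 104 [152.   50.7] [  75. -677.   30.] [14.2  8.9] 18 [ 96.3 119.  121. ]
scene 115 [123.  64.] [ 194. -737.   30.] [14.5  9.5] 18 [109. 136. 139.]
scene 229 [166.   71.7] [ 165. -559.   30.] [11. 25.] 41 [105. 122. 137.]
scene 32 [273.8 148.7] [361. -24.  30.] [ 5. 10.] 90 [ 83.1 122.  136.9]
scene 68 [267.7 230.5] [670.  86.  30.] [19.1  8.1] 51 [121. 123. 125.]
```

View pics/c1.png

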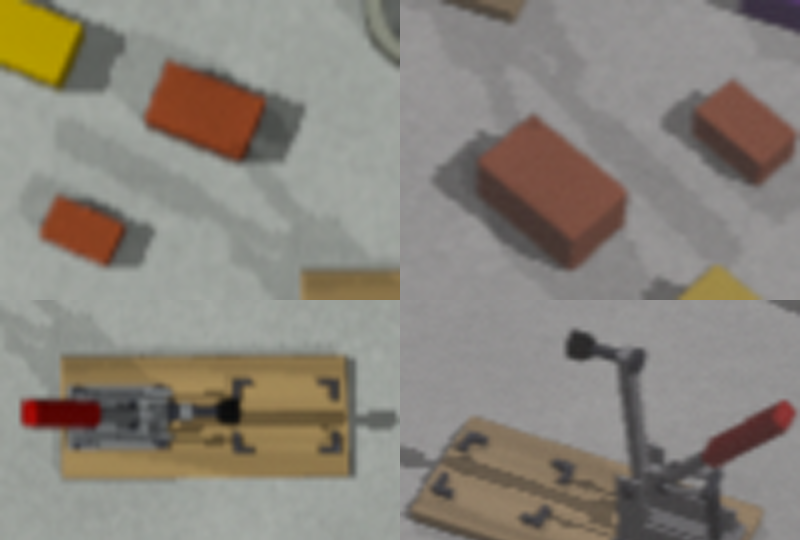

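The crop confirms the choice: the big terracotta block has its top face at about (246,176) in the top view, and the other one is clearly smaller. The nest brackets sit around (321,223) in the top view. The handle points to image left, which is +y.

```bash
cat >> h.py <<'E'
from scipy.spatial.transform import Rotation as Ro
def down(yaw):  # tool z down, tool y at azimuth yaw
    y=np.array([np.cos(yaw),np.sin(yaw),0]); z=np.array([0,0,-1.]); return Ro.from_matrix(np.c_[np.cross(y,z),y,z])
def go(pos,R):
    s=manip.read_state(); q=s["tool_rot"]; R0=Ro.from_quat([q[1],q[2],q[3],q[0]])
    rv=(R0.inv()*R).as_rotvec(); sh=R0.inv().apply(np.array(pos)-s["ee_pos"])
    print("turn",np.round(rv/1.5,3),"shift",np.round(sh/300,3),"dist",np.linalg.norm(sh).round(),"rows",round(np.degrees(np.linalg.norm(rv))/8.59,1))
E
python3 - <<'E'
from h import *
t,s=load("top0"),load("scene0")
hsv=cv2.cvtColor(t["image"],cv2.COLOR_BGR2HSV)
for i,st,c,m in blobs(t["image"],(0,120,122),(14,255,255),100)[:1]:
    r=cv2.minAreaRect(np.argwhere(m)[:,::-1].astype(np.float32)); w=plane(t,cv2.boxPoints(r),40)
    print("block",c,plane(t,[r[0]],40)[0].round(1),w.round(1).tolist(),np.linalg.norm(w[1]-w[0]),np.linalg.norm(w[2]-w[1]))
# scene top face of block
for i,st,c,m in blobs(s["image"],(0,80,60),(16,255,255),100):
    if abs(c[0]-265)<15 and abs(c[1]-233)<15:
        print("scene",st,c,plane(s,c,25)[0].round(1))
print("proj check", proj(s,[677,78,20]))
# base
for i,st,c,m in blobs(t["image"],(10,60,60),(28,255,255),800):
    if 255<c[0]<345 and 200<c[1]<245:
        r=cv2.minAreaRect(np.argwhere(m)[:,::-1].astype(np.float32)); w=plane(t,cv2.boxPoints(r),15)
        print("base",r,w.round(1).tolist(),plane(t,[r[0]],15)[0])
v=hsv[:,:,2]; sub=v[205:245,300:345]
np.set_printoptions(linewidth=250); print(sub[4:36,4:38])
E
```

```text
block [245.16317992 176.39330544] [676.8  78.9  40. ] [[668.9, 121.7, 40.0], [710.9, 106.7, 40.0], [684.6, 36.0, 40.0], [642.8, 51.3, 40.0]] 44.527939119061095 75.39842960878289
scene [251 219  29  29 439] [265.76993166 231.85876993] [673.8  81.5  25. ]
proj check [[264.22842536 233.17752655]]
base ((300.5, 224.0), (30.0, 71.0), 90.0) [[559.4, 2.0, 15.0], [566.5, -266.0, 15.0], [454.0, -266.7, 15.0], [447.6, -0.7, 15.0]] [ 506.63582663 -132.48714954   15.        ]
[[122 120 121 ... 138 115 129]
 [136 136 137 ... 137 103  98]
 [135 135 135 ... 133 100  95]
 ...
 [154 154 153 ... 133 132 105]
 [162 160 160 ... 140 139 133]
 [164 162 161 ... 163 160 161]]
```

```bash
python3 - <<'E'
from h import *
t=load("top0"); im=t["image"]
k=8; big=cv2.resize(im[200:250,295:345],None,fx=k,fy=k,interpolation=cv2.INTER_CUBIC); v=cv2.cvtColor(big,cv2.COLOR_BGR2HSV)[:,:,2]
n,l,st,c=cv2.connectedComponentsWithStats((v<68).astype(np.uint8))
for i in range(1,n):
    if st[i][4]>100:
        u0=295-.5+(st[i][0]+.5)/k; u1=u0+st[i][2]/k; v0=200-.5+(st[i][1]+.5)/k; v1=v0+st[i][3]/k
        print(st[i], np.round([u0,v0,u1,v1],1), plane(t,[[u0,v0],[u1,v1]],20).round(1).tolist())
go([677,79,170],down(-0.343))
E
```

```text
[  27  123   98   86 3499] [297.9 214.9 310.2 225.7] [[540.1, -121.7, 20.0], [501.1, -168.3, 20.0]]
[294 123  20  31 310] [331.3 214.9 333.8 218.8] [[543.3, -247.4, 20.0], [529.1, -256.9, 20.0]]
[301 228  17  33 285] [332.2 228.1 334.3 232.2] [[494.3, -251.0, 20.0], [479.2, -259.1, 20.0]]
[108 233  23  28 356] [308.1 228.7 310.9 232.2] [[489.8, -160.5, 20.0], [477.0, -171.4, 20.0]]
turn [-1.000e-03  1.000e-03  1.092e+00] shift [-2.1   -1.547  0.235] dist 786.0 rows 10.9
```

Request:
play_rows --increments '[0,0,0.06,-0.12,-0.087,0.01,1,0,0,0.12,-0.24,-0.174,0.02,1,0,0,0.18,-0.36,-0.261,0.03,1,0,0,0.25,-0.48,-0.348,0.04,1,0,0,0.31,-0.6,-0.435,0.05,1,0,0,0.37,-0.72,-0.522,0.06,1,0,0,0.43,-0.84,-0.609,0.07,1,0,0,0.5,-0.96,-0.7,0.1,1]' --grip_force 20

```text
clock: 0.9
ee_pos: [418.4, 415.9, 210.9]
tool_rot: [0.0, 0.492, 0.87, 0.001]
wrist_force: [0.2, -0.3, 1.2]
finger_gap: 1.002
gripper_force: 0.0
```

```bash
python3 -c "
from h import *
go([677,79,170],down(-0.343))"
```

```text
turn [ 0.001 -0.001  0.59 ] shift [-1.407  0.16   0.136] dist 427.0 rows 5.9
```

Request:
play_rows --increments '[0,0,0.07,-0.12,0.014,0.012,1,0,0,0.15,-0.24,0.028,0.024,1,0,0,0.22,-0.36,0.042,0.036,1,0,0,0.3,-0.48,0.056,0.048,1,0,0,0.37,-0.6,0.07,0.06,1,0,0,0.44,-0.72,0.084,0.072,1,0,0,0.52,-0.84,0.098,0.084,1,0,0,0.57,-0.96,0.11,0.096,1]'

```text
clock: 1.7
ee_pos: [595.5, 186.8, 181.4]
tool_rot: [-0.0, 0.809, 0.588, -0.0]
wrist_force: [0.5, 0.2, -0.8]
finger_gap: 1.002
gripper_force: 0.0
```

```bash
python3 -c "
from h import *
go([677,79,130],down(-0.343))"
```

```text
turn [-0.     0.     0.019] shift [-0.258  0.369  0.171] dist 145.0 rows 0.2
```

Request:
play_rows --increments '[0,0,0.01,-0.07,0.1,0.05,1,0,0,0.015,-0.14,0.2,0.1,1,0,0,0.015,-0.2,0.3,0.14,1,0,0,0.015,-0.25,0.365,0.17,1,0,0,0.015,-0.25,0.365,0.17,1,0,0,0.015,-0.25,0.365,0.17,1,0,0,0.015,-0.25,0.365,0.17,1,0,0,0.015,-0.25,0.365,0.17,1]'

```text
clock: 2.5
ee_pos: [675.9, 84.7, 131.2]
tool_rot: [-0.0, 0.814, 0.581, 0.0]
wrist_force: [0.6, -0.0, 0.7]
finger_gap: 0.998
gripper_force: 0.0
```

```bash
python3 - <<'E'
from h import *
go([677,79,28],down(-0.343))
a,b=manip.snapshot("scene")["image"],manip.snapshot("top")["image"]
cv2.imwrite("pics/c2.png",np.hstack([crop(a,215,170,100,100,4),crop(b,195,125,100,100,4)]))
E
```

```text
turn [-0.    -0.001  0.008] shift [-0.017  0.01   0.344] dist 103.0 rows 0.1
```

View pics/c2.png

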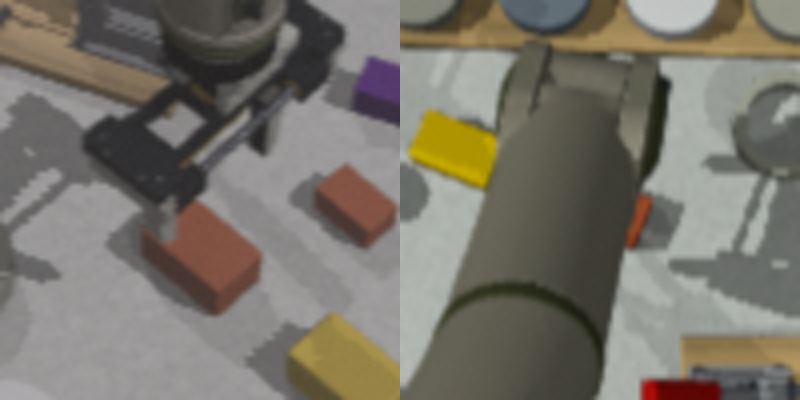

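In the scene view the open gripper straddles the big block from above. The near finger is at crop (167,222) and the block at crop (205,250). I'll go down and grip.

Request:
play_rows --increments '[0,0,0.008,-0.017,0.01,0.08,1,0,0,0.008,-0.017,0.01,0.16,1,0,0,0.008,-0.017,0.01,0.23,1,0,0,0.008,-0.017,0.01,0.29,1,0,0,0.008,-0.017,0.01,0.33,1,0,0,0.008,-0.017,0.01,0.342,1,0,0,0.008,-0.017,0.01,0.342,1,0,0,0.008,-0.017,0.01,0.342,1]'

```text
clock: 3.4
ee_pos: [678.0, 77.3, 29.0]
tool_rot: [0.0, 0.818, 0.575, 0.0]
wrist_force: [1.4, -0.3, 0.3]
finger_gap: 0.997
gripper_force: 0.0
```

Request:
play_rows --increments '[0,0,0,0,0,0,-0.5,0,0,0,0,0,0,-0.5,0,0,0,0,0,0,-0.5,0,0,0,0,0,0,-0.5,0,0,0,0,0,0,-0.5,0,0,0,0,0,0,-0.5,0,0,0,0,0,0,-0.5,0,0,0,0,0,0,-0.5]' --grip_force 25

```text
clock: 4.2
ee_pos: [677.2, 77.4, 28.2]
tool_rot: [-0.0, 0.818, 0.575, -0.0]
wrist_force: [-1.5, -0.4, 1.3]
finger_gap: 0.537
gripper_force: 25.0
```

Request:
play_rows --increments '[0,0,0,0,0,-0.1,-0.5,0,0,0,0,0,-0.23,-0.5,0,0,0,0,0,-0.36,-0.5,0,0,-0.04,-0.08,0.03,-0.43,-0.5,0,0,-0.09,-0.2,0.07,-0.45,-0.5,0,0,-0.14,-0.33,0.12,-0.45,-0.5,0,0,-0.19,-0.46,0.165,-0.45,-0.5,0,0,-0.245,-0.59,0.21,-0.45,-0.5]'

```text
clock: 5.0
ee_pos: [676.7, -112.1, 163.0]
tool_rot: [-0.0, 0.698, 0.716, -0.0]
wrist_force: [0.7, 0.2, -2.9]
finger_gap: 0.538
gripper_force: 25.0
```

```bash
python3 -c "
from h import *
go([660,-210,165],down(0.0244))
go([509.5,-210,165],down(0.0244))"
```

```text
turn [-0.     0.     0.001] shift [-0.325 -0.064 -0.007] dist 99.0 rows 0.0
turn [-0.     0.     0.001] shift [-0.312 -0.566 -0.007] dist 194.0 rows 0.0
```

Request:
play_rows --increments '[0,0,0,-0.12,0,0,-0.5,0,0,0,-0.24,-0.05,0,-0.5,0,0,0,-0.29,-0.16,0,-0.5,0,0,0,-0.29,-0.29,0,-0.5,0,0,0,-0.29,-0.42,0,-0.5,0,0,0,-0.29,-0.52,0,-0.5,0,0,0,-0.29,-0.56,0,-0.5,0,0,0,-0.29,-0.56,0,-0.5]'

```text
clock: 5.8
ee_pos: [509.8, -201.7, 163.4]
tool_rot: [-0.0, 0.699, 0.715, -0.0]
wrist_force: [0.2, -0.7, -1.6]
finger_gap: 0.536
gripper_force: 25.0
```

```bash
python3 - <<'E'
from h import *
go([509.5,-210,75],down(0.0244))
E
```

```text
turn [-0.    -0.    -0.002] shift [-0.028 -0.002  0.295] dist 89.0 rows 0.0
```

Request:
play_rows --increments '[0,0,0,-0.026,0,0.06,-0.5,0,0,0,-0.026,0,0.12,-0.5,0,0,0,-0.026,0,0.18,-0.5,0,0,0,-0.026,0,0.24,-0.5,0,0,0,-0.026,0,0.28,-0.5,0,0,0,-0.026,0,0.3,-0.5,0,0,0,-0.026,0,0.3,-0.5,0,0,0,-0.026,0,0.3,-0.5]'

```text
clock: 6.6
ee_pos: [511.8, -209.3, 73.6]
tool_rot: [0.0, 0.699, 0.715, 0.0]
wrist_force: [-0.1, -0.3, -2.8]
finger_gap: 0.532
gripper_force: 25.0
```

```bash
python3 - <<'E'
from h import *
go([509.5,-210,43],down(0.0244))
for n in("scene","top"):
    d=manip.snapshot(n); pickle.dump(d,open(f"pics/{n}3.pkl","wb"))
a,b=load("scene3"),load("top3")
ia=a["image"].copy()
cv2.imwrite("pics/c3.png",np.hstack([crop(ia,175,130,80,70,5),crop(b["image"],280,190,80,70,5)]))
E
```

```text
turn [ 0.     0.    -0.001] shift [-0.002 -0.008  0.102] dist 31.0 rows 0.0
```

View pics/c3.png

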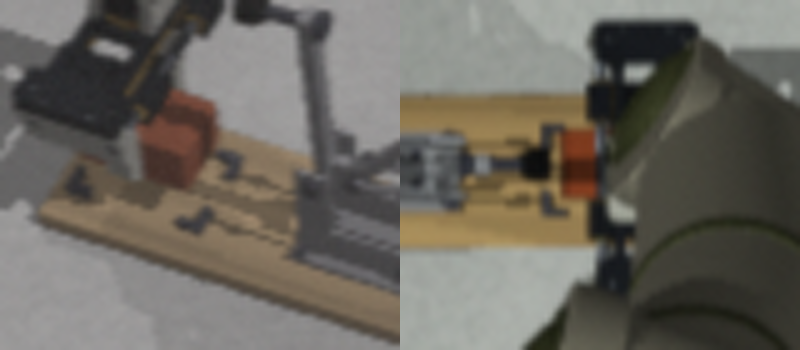

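```bash
python3 - <<'E'
from h import *
b=load("top3")
for i,st,c,m in blobs(b["image"],(0,100,60),(16,255,255),30):
    if 300<c[0]<330 and 205<c[1]<240:
        u0,v0,w,h=st[:4]; print(st,c); print("edge pts z85:",plane(b,[[u0-.5,v0-.5],[u0-.5,v0+h-.5]],84).round(1).tolist(), manip.read_state()["ee_pos"])
def dark(d,x0,y0,x1,y1,th,z=19):
    k=8; big=cv2.resize(d["image"][y0:y1,x0:x1],None,fx=k,fy=k,interpolation=cv2.INTER_CUBIC); v=cv2.cvtColor(big,cv2.COLOR_BGR2HSV)[:,:,2]
    n,l,st,c=cv2.connectedComponentsWithStats((v<th).astype(np.uint8))
    for i in range(1,n):
        if 120<st[i][4]<3000:
            p=np.array([x0,y0])-.5+(c[i]+.5)/k; print(st[i][2:],p.round(1),plane(d,p,z)[0].round(1))
print("scene"); dark(load("scene0"),180,145,240,195,62)
print("top"); dark(load("top0"),305,205,345,243,72)
n=np.array([509.5,-210]);X=np.array([-.0244,1.]);Y=np.array([-1,-.0244])
for sx in(1,-1):
    for sy in(1,-1):
        p=np.r_[n+X*sx*43.5+Y*sy*28.5,22]; print(sx,sy,p.round(),proj(load("scene0"),p).round(1),proj(load("top0"),p).round(1))
t=load("top0")["image"]; s=load("scene0")["image"]
cv2.imwrite("pics/c4.png",np.hstack([crop(s,183,148,50,40,8),crop(t,300,205,50,40,8)]))
E
```

```text
[311 215   9  15 105] [315.21904762 222.23809524]
edge pts z85: [[539.7, -159.6, 84.0], [486.1, -160.3, 84.0]] [ 511.77075722 -209.38659201   73.9447494 ]
scene
[ 26  29 535] [236.4 168. ] [ 481.7 -107.1   19. ]
top
[  50   88 2596] [307.4 221.3] [ 517.1 -157.8   19. ]
[ 24  33 415] [332.9 216.4] [ 537.9 -253.6   19. ]
[ 33  35 449] [333.2 230.3] [ 486.1 -255.1   19. ]
[ 32  31 464] [309.3 230.6] [ 482.8 -165.3   19. ]
1 1 [ 480. -167.   22.] [[220.3 161.3]] [[309.9 231.4]]
1 -1 [ 537. -166.   22.] [[212.9 173.5]] [[309.7 216.1]]
-1 1 [ 482. -254.   22.] [[197.  153.6]] [[333.1 231.4]]
-1 -1 [ 539. -253.   22.] [[189.2 165.5]] [[332.8 216.1]]
```

View pics/c4.png

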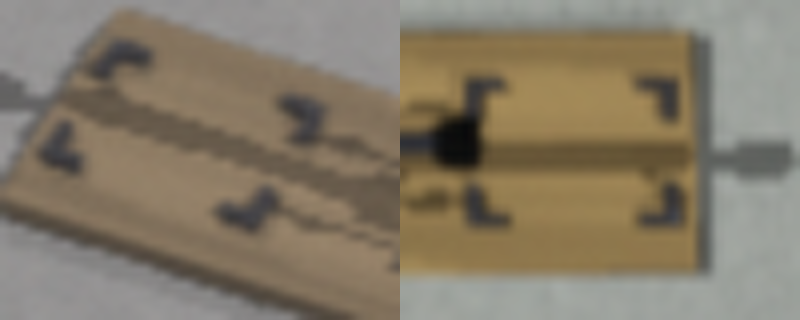

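The crops show the four brackets centred at top view (321.4,223.4). That matches the nest estimate of about (510,-210) to within 1 px. The held block is in line with them, so I'll lower it.

Request:
play_rows --increments '[0,0,0,-0.006,-0.005,0.01,-0.5,0,0,0,-0.006,-0.005,0.025,-0.5,0,0,0,-0.006,-0.005,0.04,-0.5,0,0,0,-0.006,-0.005,0.055,-0.5,0,0,0,-0.006,-0.005,0.07,-0.5,0,0,0,-0.006,-0.005,0.08,-0.5,0,0,0,-0.006,-0.005,0.08,-0.5,0,0,0,-0.006,-0.005,0.08,-0.5]'

```text
clock: 7.5
ee_pos: [509.7, -211.0, 49.1]
tool_rot: [-0.0, 0.699, 0.715, -0.0]
wrist_force: [0.3, -0.4, -3.2]
finger_gap: 0.538
gripper_force: 25.0
```

Request:
play_rows --increments '[0,0,0,0,0,0.004,-0.5,0,0,0,0,0,0.008,-0.5,0,0,0,0,0,0.012,-0.5,0,0,0,0,0,0.016,-0.5,0,0,0,0,0,0.018,-0.5,0,0,0,0,0,0.018,-0.5,0,0,0,0,0,0.018,-0.5,0,0,0,0,0,0.018,-0.5]'

```text
clock: 8.3
ee_pos: [509.8, -211.0, 43.9]
tool_rot: [0.0, 0.699, 0.715, 0.0]
wrist_force: [0.0, 0.2, -2.7]
finger_gap: 0.535
gripper_force: 25.0
```

Request:
play_rows --increments '[0,0,0,0,0,0.002,-0.5,0,0,0,0,0,0.002,0.3,0,0,0,0,0,0.002,0.6,0,0,0,0,0,0.002,0.6,0,0,0,0,0,0.002,0.6,0,0,0,0,0,0.002,0.6,0,0,0,0,0,0.002,0.6,0,0,0,0,0,0.002,0.6]'

```text
clock: 9.1
ee_pos: [509.8, -211.0, 43.3]
tool_rot: [0.0, 0.699, 0.715, 0.0]
wrist_force: [-0.1, 0.3, 0.2]
finger_gap: 0.804
gripper_force: 0.0
```

Request:
play_rows --increments '[0,0,0,0,0,-0.06,0.6,0,0,0,0,0,-0.15,0.6,0,0,0,0,0,-0.28,0.6,0,0,0,0,0,-0.42,0.6,0,0,0,-0.08,0,-0.54,0.6,0,0,0,-0.2,0,-0.62,0.6,0,0,0,-0.34,0,-0.66,0.6,0,0,0,-0.48,0,-0.66,0.6]'

```text
clock: 9.9
ee_pos: [513.9, -356.7, 243.8]
tool_rot: [0.002, 0.699, 0.716, 0.001]
wrist_force: [1.1, 0.4, -0.1]
finger_gap: 0.801
gripper_force: 0.0
```

```bash
python3 - <<'E'
from h import *
for n in("scene","top"):
    d=manip.snapshot(n); pickle.dump(d,open(f"pics/{n}5.pkl","wb"))
a,b=load("scene5"),load("top5")
cv2.imwrite("pics/c5.png",np.hstack([crop(a["image"],175,115,100,80,4),crop(b["image"],270,185,100,80,4)]))
for i,st,c,m in blobs(b["image"],(0,100,60),(16,255,255),30):
    if 240<c[0]<340 and 205<c[1]<240:
        r=cv2.minAreaRect(np.argwhere(m)[:,::-1].astype(np.float32)); print(st,c,r,plane(b,[r[0]],50))
E
```

```text
[311 216  24  15 350] [322.62571429 223.00857143] ((322.5, 223.0), (14.0, 23.0), 90.0) [[ 511.40775801 -209.1441073    50.        ]]
[255 219  20   9 131] [264.2519084  222.97709924] ((264.5121765136719, 222.89022827148438), (19.32552146911621, 7.840639591217041), 6.34019136428833) [[506.44312697   3.57305876  50.        ]]
```

View pics/c5.png

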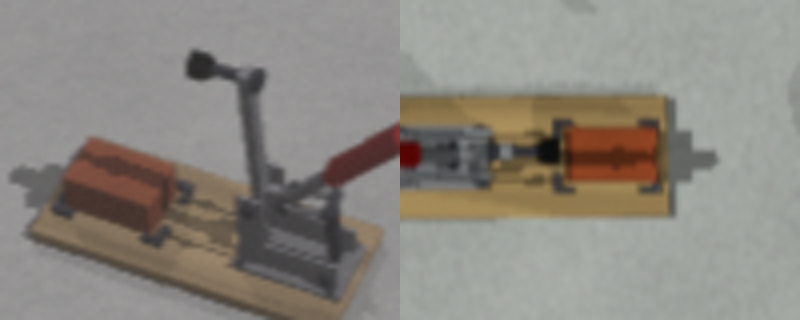

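The scene view shows the terracotta block flat between the four brackets, with the clamp still open. In the top view its centre is at (322.5,223), or about (511,-209), inside the tolerance. Next I'll close the fingers, pass over the clamp and push the handle from its outer side.

Request:
play_rows --increments '[0,0,0,0,-0.02,-0.11,-1,0,0,0,0,-0.02,-0.23,-1,0,0,0,0.13,-0.02,-0.25,-1,0,0,0,0.28,-0.02,-0.25,-1,0,0,0,0.43,-0.02,-0.25,-1,0,0,0,0.58,-0.02,-0.25,-1,0,0,0,0.73,-0.02,-0.25,-1,0,0,0,0.88,-0.02,-0.25,-1]'

```text
clock: 10.8
ee_pos: [500.2, -88.9, 316.1]
tool_rot: [-0.0, 0.699, 0.715, 0.0]
wrist_force: [0.3, -0.1, -0.2]
finger_gap: 0.159
gripper_force: 0.0
```

```bash
python3 - <<'E'
from h import *
s=manip.read_state();print(s["ee_pos"])
go([504.5,-18,310],down(0.0244))
go([504.5,-18,245],down(0.0244))
E
```

```text
[500.19327436 -88.93916709 316.11722818]
turn [-0.    -0.    -0.001] shift [0.236 0.02  0.02 ] dist 71.0 rows 0.0
turn [-0.    -0.    -0.001] shift [0.236 0.02  0.237] dist 101.0 rows 0.0
```

Request:
play_rows --increments '[0,0,0,0.1,0.02,0,-1,0,0,0,0.19,0.02,0,-1,0,0,0,0.225,0.02,0.05,-1,0,0,0,0.225,0.02,0.12,-1,0,0,0,0.225,0.02,0.19,-1,0,0,0,0.225,0.02,0.23,-1,0,0,0,0.225,0.02,0.24,-1,0,0,0,0.225,0.02,0.24,-1]'

```text
clock: 11.6
ee_pos: [505.3, -23.6, 244.1]
tool_rot: [-0.0, 0.699, 0.715, -0.0]
wrist_force: [0.3, -1.2, 0.2]
finger_gap: 0.001
gripper_force: 0.0
```

```bash
python3 - <<'E'
from h import *
s=manip.read_state();print(s["ee_pos"],s["wrist_force"])
d=manip.snapshot("scene"); e=manip.snapshot("top")
cv2.imwrite("pics/c6.png",np.hstack([crop(d["image"],205,95,100,100,4),crop(e["image"],230,180,100,100,4)]))
for c,z in((207,184),(227,172),(237,156),(240,135),(241,117),(242,100),(244,88),(246,76)):
    p=[510-.0244*c,-210+c,z+22]; print(p); go(p,down(.0244))
E
```

```text
[505.33970779 -23.58139472 244.14837932] [ 0.28740361 -1.1654544   0.21526946]
[504.9492, -3, 206]
turn [ 0.001 -0.    -0.001] shift [ 0.069 -0.002  0.13 ] dist 44.0 rows 0.0
[504.4612, 17, 194]
turn [ 0.001 -0.    -0.001] shift [ 0.136 -0.002  0.17 ] dist 65.0 rows 0.0
[504.2172, 27, 178]
turn [ 0.001 -0.    -0.001] shift [ 0.169 -0.002  0.223] dist 84.0 rows 0.0
[504.144, 30, 157]
turn [ 0.001 -0.    -0.001] shift [ 0.179 -0.002  0.293] dist 103.0 rows 0.0
[504.1196, 31, 139]
turn [ 0.001 -0.    -0.001] shift [ 0.182 -0.002  0.353] dist 119.0 rows 0.0
[504.0952, 32, 122]
turn [ 0.001 -0.    -0.001] shift [ 0.186 -0.002  0.41 ] dist 135.0 rows 0.0
[504.0464, 34, 110]
turn [ 0.001 -0.    -0.001] shift [ 0.192 -0.002  0.45 ] dist 147.0 rows 0.0
[503.9976, 36, 98]
turn [ 0.001 -0.    -0.001] shift [ 0.199 -0.002  0.49 ] dist 159.0 rows 0.0
```

View pics/c6.png

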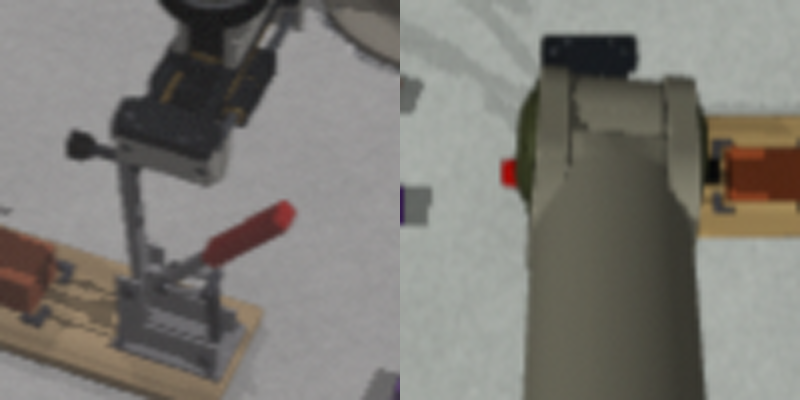

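The scene crop shows the closed gripper above and inboard of the red handle (crop 250,232). The top crop shows the handle's tip at (508,174), in line with the tool. I'll push along the given arc.

Request:
play_rows --increments '[0,0,0,0.035,-0.002,0.07,-1,0,0,0,0.069,-0.002,0.125,-1,0,0,0,0.09,-0.002,0.145,-1,0,0,0,0.115,-0.002,0.16,-1,0,0,0,0.136,-0.002,0.175,-1,0,0,0,0.155,-0.002,0.2,-1,0,0,0,0.169,-0.002,0.223,-1,0,0,0,0.175,-0.002,0.25,-1]'

```text
clock: 12.5
ee_pos: [504.0, 29.0, 169.0]
tool_rot: [0.0, 0.699, 0.715, 0.0]
wrist_force: [0.3, -3.2, 2.6]
finger_gap: 0.006
gripper_force: 1.5
```

```bash
python3 - <<'E'
from h import *
s=manip.read_state();print(s["ee_pos"],s["wrist_force"])
d=manip.snapshot("scene")
cv2.imwrite("pics/c7.png",crop(d["image"],175,95,130,110,4))
go([504.1,30,157],down(.0244)); go([504,36,96],down(.0244))
E
```

```text
[503.98383394  28.95171345 169.02709923] [ 0.31782399 -3.24917124  2.56217511]
turn [-0.    -0.    -0.001] shift [0.002 0.002 0.036] dist 11.0 rows 0.0
turn [-0.    -0.    -0.001] shift [0.022 0.002 0.239] dist 72.0 rows 0.0
```

View pics/c7.png

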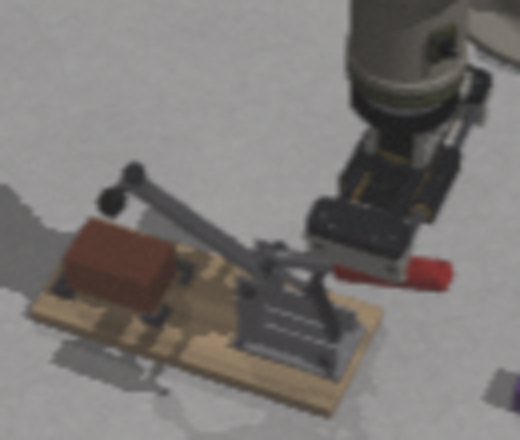

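The handle is turning. The arm now swings toward the block, with the pad at crop (112,200), and the force is about 4 N. I'll carry on.

Request:
play_rows --increments '[0,0,0,0.002,0.002,0.03,-1,0,0,0,0.003,0.002,0.06,-1,0,0,0,0.005,0.002,0.09,-1,0,0,0,0.008,0.002,0.12,-1,0,0,0,0.011,0.002,0.145,-1,0,0,0,0.014,0.002,0.17,-1,0,0,0,0.017,0.002,0.19,-1,0,0,0,0.02,0.002,0.2,-1]'

```text
clock: 13.35
ee_pos: [503.7, 35.2, 108.3]
tool_rot: [-0.0, 0.699, 0.715, -0.0]
wrist_force: [-0.1, -0.6, -0.3]
finger_gap: 0.004
gripper_force: 0.0
```

Request:
play_rows --increments '[0,0,0,0,0,0.01,-1,0,0,0,0,0,0.02,-1,0,0,0,0,0,0.027,-1,0,0,0,0,0,0.032,-1,0,0,0,0,0,0.036,-1,0,0,0,0,0,0.036,-1,0,0,0,0,0,0.036,-1,0,0,0,0,0,0.036,-1]'

```text
clock: 14.15
ee_pos: [504.2, 34.8, 99.4]
tool_rot: [0.0, 0.699, 0.715, 0.0]
wrist_force: [-2.2, 0.2, 13.8]
finger_gap: 0.006
gripper_force: 6.6
```

It's on the stop: 13.8 N with the tip at 77 mm. I'll lift off.

Request:
play_rows --increments '[0,0,0,0,0,-0.05,-1,0,0,0,0,0,-0.15,-1,0,0,0,0,0,-0.28,-1,0,0,0,0,0,-0.42,-1,0,0,0,0.1,0.05,-0.5,-1,0,0,0,0.25,0.1,-0.52,-1,0,0,0,0.4,0.15,-0.52,-1,0,0,0,0.5,0.2,-0.52,-1]'

```text
clock: 14.95
ee_pos: [560.8, 189.9, 255.1]
tool_rot: [-0.0, 0.698, 0.716, 0.001]
wrist_force: [0.5, -0.5, 0.7]
finger_gap: 0.006
gripper_force: 0.0
```

```bash
python3 - <<'E'
from h import *
d=manip.snapshot("scene"); e=manip.snapshot("top")
cv2.imwrite("pics/c8.png",np.hstack([crop(d["image"],175,115,100,90,4),crop(e["image"],250,180,100,90,4)]))
E
```

```text
(no output)
```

View pics/c8.png

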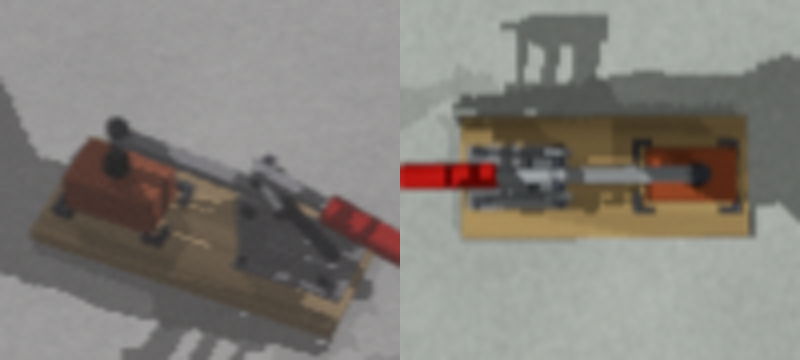

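The pictures show the pad on the middle of the block's top (scene crop (117,160), top crop (697,174)). The handle is down past centre with the robot clear of it, so I'll hand in.

```bash
python3 -c "
from station import manip
print(manip.job_done())"
```

```text
the job is handed in; nothing more can be done
None
```

I laid the terracotta block in the nest and pushed the handle onto its stop; it stays down with the pad on the block and the robot clear. I handed the job in at about 15 s; no verdict came back.

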